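# Restock the spring-fed staple lane

## Task

Two cartons of staples stand on the desk. Load both, one after the other, into the front of the dispenser lane that already holds three of the same: use the carton to push the row back against its spring pusher until it just clears the two retaining lips, drop it upright behind them onto the lane's floor and let go, so that the spring holds the full row against the lips. Feel your way and push gently, since the full lane has hardly any travel left and cartons jammed against its end get crushed (20 N is too much); keep the row in the lane and leave the mug, phone, stapler and spray bottle alone.

Things in the scene. Friction and masses are not known exactly. Their poses are not given: they have to be found in the camera images.
- dispenser: white two-lane counter-top pusher dispenser, fixed to the desk, 214 mm long (x), 134 mm wide. Origin: on the desk under the middle of the staple lane, in the plane of the lips' inner (rear) faces. x runs along the lane from the lips to the pusher (the spring pushes towards -x), y across, z up. Back wall at x = 0.2 m, 42 mm high; a low nose strip in front of the lips reaches x = -17 mm, z = 13 mm
- lane (a point): middle of the staple lane's floor at the lips' inner faces, 6 mm above the desk. Clear side walls 57 mm apart (inner faces), 3 mm thick, tops 14 mm above the desk. The neighbouring lane (centre 66 mm towards -y) is full of sticky-note pads, tops 18 mm above the desk (fixed, not part of the job)
- lips (a point): middle between the two grey retaining lips at the lane's front, at their inner faces and the height of their tops (20 mm above the desk, 14 mm above the lane's floor). Each lip is 3 mm thick (x from -3 to 0 mm in the dispenser's frame) and 15 mm wide, with a 31 mm gap between them
- pusher: black paddle, 48 mm wide, 52 mm high, sliding along the lane; origin on the floor, middle of its front face, which touches the row's last carton. Its spring pushes with about 5 N at the start, rising 0.6 N per 10 mm to 9 N with the lane full; sliding friction of the cartons adds 1 to 3 N. With all five cartons in, only about 1.5 mm of travel is left before its hard stop
- carton_a_mid (a point): upright blue pasteboard carton of staples with white and yellow labels, 52 mm wide (its y), 64 mm high; its depth (its x) depends on the staples' leg length, 28 to 36 mm, not given for each; about 120 g. To be loaded. The point is its centre, 32 mm above its underside; z up
- carton_b_mid (a point): upright blue pasteboard carton of staples with white and yellow labels, 52 mm wide (its y), 64 mm high; its depth (its x) depends on the staples' leg length, 28 to 36 mm, not given for each; about 120 g. To be loaded. The point is its centre, 32 mm above its underside; z up
- row1_mid (a point): centre of carton 1 (counted from the lips) of the row already in the lane: the same kind of carton, 32 mm deep, 52 mm wide, 64 mm high, upright
- row2_mid (a point): centre of carton 2 (counted from the lips) of the row already in the lane: the same kind of carton, 32 mm deep, 52 mm wide, 64 mm high, upright
- row3_mid (a point): centre of carton 3 (counted from the lips) of the row already in the lane: the same kind of carton, 32 mm deep, 52 mm wide, 64 mm high, upright
- mug: brown mug, 76 mm across, 85 mm high; origin at the centre of its foot; a bystander
- phone: black phone lying flat, 150 x 73 x 8 mm; origin at the centre of its underside; a bystander
- stapler: black and red stapler, 130 mm long, 36 mm wide, 54 mm high; origin at the centre of its underside; a bystander
- spray: clear spray bottle with a white head, 64 mm across, 195 mm high; origin at the centre of its foot; a bystander

How it is judged (in metres and radians):
On the way, in this order (a step that is already met when the one before it is completed fails the run):
1. the first carton stands behind the lips on the lane's floor and has been let go ((((x of carton_a_mid in the frame of dispenser between 0.012 and 0.06 m and y of carton_a_mid in the frame of dispenser between -0.005 and 0.005 m and z of carton_a_mid in the frame of dispenser between 0.034 and 0.043 m and angle between carton_a_mid's own z axis and vertical below 0.08 rad and angle between the x axis of carton_a_mid and the x axis of dispenser, either way round below 0.1 rad) and contact force between carton_a and the fingers below 0.05 N) or ((x of carton_b_mid in the frame of dispenser between 0.012 and 0.06 m and y of carton_b_mid in the frame of dispenser between -0.005 and 0.005 m and z of carton_b_mid in the frame of dispenser between 0.034 and 0.043 m and angle between carton_b_mid's own z axis and vertical below 0.08 rad and angle between the x axis of carton_b_mid and the x axis of dispenser, either way round below 0.1 rad) and contact force between carton_b and the fingers below 0.05 N))), for 0.2 s.
2. the second carton stands behind the lips in front of it, let go as well (x of carton_a_mid in the frame of dispenser between 0.012 and 0.06 m and y of carton_a_mid in the frame of dispenser between -0.005 and 0.005 m and z of carton_a_mid in the frame of dispenser between 0.034 and 0.043 m and angle between each of carton_a_mid, carton_b_mid's own z axis and vertical below 0.08 rad and angle between the x axis of each of carton_a_mid, carton_b_mid and the x axis of dispenser, either way round below 0.1 rad and contact force between each of carton_a, carton_b and the fingers below 0.05 N and x of carton_b_mid in the frame of dispenser between 0.012 and 0.06 m and y of carton_b_mid in the frame of dispenser between -0.005 and 0.005 m and z of carton_b_mid in the frame of dispenser between 0.034 and 0.043 m), for 0.2 s.
At the end, for the whole second after the job is handed in: both cartons stand at rest and released behind the lips, in front of the three earlier ones; all five upright (0.08 rad), square (0.1 rad), within 5 mm of the lane's middle line and down on its floor (centres 34 to 43 mm above the desk) (all of step 2 and x of row1_mid in the frame of dispenser between 0.07 and 0.155 m and y of row1_mid in the frame of dispenser between -0.005 and 0.005 m and z of row1_mid in the frame of dispenser between 0.034 and 0.043 m and angle between each of row1_mid, row2_mid, row3_mid's own z axis and vertical below 0.08 rad and angle between the x axis of each of row1_mid, row2_mid, row3_mid and the x axis of dispenser, either way round below 0.1 rad and x of row2_mid in the frame of dispenser between 0.07 and 0.155 m and y of row2_mid in the frame of dispenser between -0.005 and 0.005 m and z of row2_mid in the frame of dispenser between 0.034 and 0.043 m and x of row3_mid in the frame of dispenser between 0.07 and 0.155 m and y of row3_mid in the frame of dispenser between -0.005 and 0.005 m and z of row3_mid in the frame of dispenser between 0.034 and 0.043 m and linear speed of each of carton_a, carton_b below 0.02 m/s); the robot touches nothing.
It fails at once if the row is crushed: pressed against the pusher with more than 20 N (contact force between pusher and anything else above 20 N).
It fails at once if the mug is moved by more than 15 mm or tipped (distance of mug from where it was at the start of the episode above 0.015 m or angle between mug's own z axis and vertical above 0.2 rad).
It fails at once if the phone is moved by more than 15 mm or tipped (distance of phone from where it was at the start of the episode above 0.015 m or angle between phone's own z axis and vertical above 0.2 rad).
It fails at once if the stapler is moved by more than 15 mm or tipped (distance of stapler from where it was at the start of the episode above 0.015 m or angle between stapler's own z axis and vertical above 0.2 rad).
It fails at once if the spray bottle is moved by more than 15 mm or tipped (distance of spray from where it was at the start of the episode above 0.015 m or angle between spray's own z axis and vertical above 0.2 rad).
It also fails if it takes over 72 s, if anything falls off the work surface, if the arm or the gripper's body presses on something with over 40 N, if the wrist force passes 120 N, or if a joint passes its speed limit or range.

## Robot

A 6-joint arm with a two-finger parallel gripper is mounted at the origin on the work surface. World frame = base frame: x ahead of the robot, y to its left, z up, the work surface at z = 0. Lengths are in m, angles in degrees, forces in N, time in s.
With the tool pointing down it reaches from about 0.375 to 0.9 m from the base axis. Payload 3.1 kg.
Tool frame: the origin (TCP) lies at the very end of the fingers, on their centre line; the grasp point (between the pads) lies 19 mm behind it; z points along the fingers, y is the line along which they close (so a half turn about z gives the same grasp; the last joint's range is limited). The gripper opens to 87 mm and grips with 3 to 60 N. Pads are 19 mm wide; open, the fingers measure 117 mm over their backs; the gripper's body (75 mm by 190 mm) begins 51 mm behind the grasp point.
Start: joints at [-82.936, 30.224, 82.088, -0, 67.689, -10.227], TCP at [0.186, -0.597, 0.223] pointing down, gripper open.
Joint ranges: [-176.69, 176.69], [-43.24, 126.21], [12.49, 139.97], [-82, 262], [0, 151.66], [-163.58, 163.58]. Speed limits (degrees/s): [159.86, 159.86, 180, 180, 180, 180].

## Interface

Orientations are given as a 3x3 rotation matrix whose columns are the frame's x, y, z axes.
In Python, from rig import bot, imaging gives the robot as it stands.
- The arm moves only by the tool drive_tool, never from a script. Its argument "deltas" is text: rows parted by semicolons, each of 5 numbers parted by spaces: the finger opening in mm, from 0 to 87, then the shift along the world's x, y, z in mm, then the turn about the world's z in rad. In form: jaw dx dy dz twist; .... A call has 1 to 12 rows; each row is the pose to reach, as a shift and turn from the pose commanded when the call began; what a row does not reach only later rows make up. A row lasts 1/10 s, in which the tool goes at most 50 mm and 8.59 degrees, less where a joint would pass 70% of its speed; a pose out of reach is approached as far as the arm can. A call with a gripper value outside its range is refused whole. The fingers move at their own pace and stop on an object; the grip force is fixed at half the most. Time passes only in rows, so rows that repeat a pose let the fingers close. It gives the time, the measured TCP pose, the force, the opening and the grip force at its end, in the units of the state.
- bot.read_state(): the state, without advancing time (a new reading comes with each control period).
- imaging.capture(name): name is "side" or "top" or "wrist"; returns the picture (384x512x3 uint8, red, green, blue); there is no depth.
- imaging.camera_model(name): a dict with "fx", "fy", "cx", "cy" (pixels), "T" (4x4, takes a point from camera to world coordinates). Camera axes: x right, y down, z forward; pixel columns grow to the right and rows downward; lengths in m; the calibration is good to about 2 mm. A picture is of the moment at which its call begins: read the wrist's pose just before it. camera_model takes no time and is no camera call; for the wrist camera it gives the pose at the moment of the call.
- bot.hand_in(): hands the job in; it is judged then, once.
The state is a dict: "time_s": time; "joint_positions": joint angles; "qvel": joint speeds; "tau": joint torques, N m; "position": TCP position; "tcp_rot": TCP orientation; "force": force on the tool from outside, world axes, zero at the start; "moment": the same for the moment, N m; "opening": opening from 0.0 (shut) to 1.0 (fully open); "grasp_force": force on a finger pad.
Only numpy, scipy, OpenCV 4.12 (cv2) and the standard library are available. Lean on these libraries where they do the work, as an engineer would, in place of code of your own. Each camera call takes 0.05 s, during which the arm holds its last target. There are 200 camera calls.

## Working session

There is one attempt and no reset: what is moved stays moved. The work goes in short steps, Python scripts to look and compute and a tool call to move; the robot and the scene stay as the last step left them, time stands still between calls to the robot, and variables do not carry over. Pictures are saved under pics/ and viewed, at most 10 in all, crops included, and the job is handed in when it is done.

Besides the shell and the picture viewer there is one more tool, called after "Request:" as name(argument=value, ...), one argument or row to a line, values as JSON. drive_tool: Moves the arm, as the interface text tells. Its arguments: {"type":"object","properties":{"deltas":{"type":"string"}},"required":["deltas"]}

```bash
mkdir -p pics; ls; python3 - <<'E'
from rig import bot, imaging
import cv2, numpy as np
s=bot.read_state(); print({k:np.round(v,3).tolist() for k,v in s.items()})
for n in("side","top","wrist"):
    m=imaging.camera_model(n); print(n,{k:np.round(v,4).tolist() for k,v in m.items()})
    im=imaging.capture(n); np.save(f"pics/{n}0.npy",im); cv2.imwrite(f"pics/{n}0.png",cv2.resize(im[...,::-1],(800,600)))
E
```

```text
pics
{'time_s': 0.0, 'joint_positions': [-82.933, 30.279, 82.156, -0.0, 67.688, -10.228], 'qvel': [0.071, -0.117, -0.042, -0.128, -0.077, 0.042], 'tau': [-0.001, -44.005, -17.659, 0.063, 0.058, -0.0], 'position': [0.186, -0.596, 0.222], 'tcp_rot': [[0.955, 0.297, -0.0], [0.297, -0.955, 0.002], [0.0, -0.002, -1.0]], 'force': [0.639, -0.215, 0.043], 'moment': [-0.013, 0.003, 0.005], 'grasp_force': 0.0, 'opening': 1.003}
side {'fx': 420.2745, 'fy': 420.2745, 'cx': 251.7419, 'cy': 190.2669, 'T': [[-0.9634, -0.1766, 0.2016, 0.2212], [-0.268, 0.6394, -0.7207, 0.8826], [-0.0016, -0.7483, -0.6633, 0.8734], [0.0, 0.0, 0.0, 1.0]]}
top {'fx': 440.2256, 'fy': 440.2256, 'cx': 251.6776, 'cy': 189.0957, 'T': [[0.0091, -0.9866, 0.1629, 0.231], [-1.0, -0.0095, -0.0014, -0.0248], [0.0029, -0.1629, -0.9866, 1.4441], [0.0, 0.0, 0.0, 1.0]]}
wrist {'fx': 289.2129, 'fy': 289.2129, 'cx': 261.0876, 'cy': 188.9268, 'T': [[0.2982, -0.917, -0.265, 0.2578], [-0.9545, -0.2873, -0.0799, -0.5746], [-0.0029, 0.2768, -0.9609, 0.3831], [0.0, 0.0, 0.0, 1.0]]}
```

View pics/side0.png

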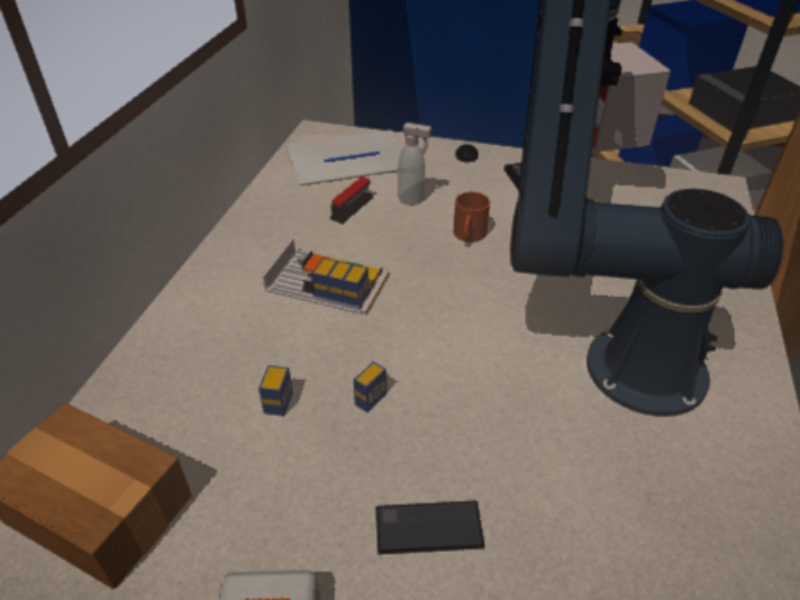

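View pics/top0.png

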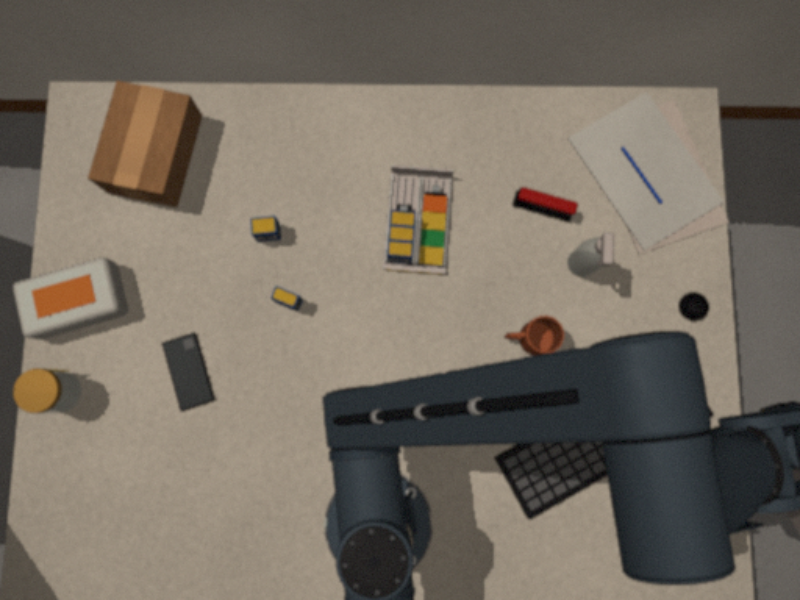

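The top view (800x600 scaling) shows the cartons at about (264,226) and (287,298), and the dispenser at (385–453, 168–273) with its front towards the robot. The row sits in the left (+y) lane. The side view agrees.

```bash
cat >h.py <<'E'
from rig import bot, imaging
import cv2, numpy as np
def ray(m,uv,z):
    uv=np.atleast_2d(np.asarray(uv,float)); T=m["T"]
    d=np.c_[(uv[:,0]-m["cx"])/m["fx"],(uv[:,1]-m["cy"])/m["fy"],np.ones(len(uv))]@T[:3,:3].T
    return T[:3,3]+d*((z-T[2,3])/d[:,2])[:,None]
def yellow(im):
    h=cv2.cvtColor(im,cv2.COLOR_RGB2HSV); return cv2.inRange(h,(18,130,90),(32,255,255))
def blobs(mask,amin=15):
    n,l,st,c=cv2.connectedComponentsWithStats(mask)
    return [(np.column_stack(np.where(l==i))[:,::-1],c[i],st[i]) for i in range(1,n) if st[i][4]>=amin]
E
python3 - <<'E'
from h import *
m=imaging.camera_model("top"); im=np.load("pics/top0.npy")
for p,c,st in blobs(yellow(im)):
    w=ray(m,p,0.064)[:,:2].astype(np.float32); r=cv2.minAreaRect(w)
    print(st,c.round(1),ray(m,c,.064)[0].round(3),np.round(r[1],3),round(r[2],1))
f=.64
for n,(u,v) in dict(frontL=(384,272),frontR=(447,273),).items(): print(n,ray(m,(u*f,v*f),.0)[0].round(3))
for n,(u,v) in dict(backL=(391,169),backR=(453,171)).items(): print(n,ray(m,(u*f,v*f),.042)[0].round(3))
E
```

```text
[251 136  14   8 101] [257.5 139.4] [ 0.622 -0.044  0.064] [0.023 0.042] 0.6
[270 136  15  12 165] [277.1 141.1] [ 0.617 -0.108  0.064] [0.037 0.045] 0.1
[162 139  14  10 117] [168.3 143.9] [0.604 0.244 0.064] [0.03  0.042] 2.4
[250 145  14   9  98] [256.5 149. ] [ 0.59  -0.041  0.064] [0.044 0.023] 85.2
[249 155  14   9 105] [255.5 158.8] [ 0.558 -0.038  0.064] [0.044 0.025] 84.7
[268 158  16  12 166] [275.9 163.2] [ 0.544 -0.104  0.064] [0.036 0.048] 0.2
[175 185  15  10  88] [181.8 189.6] [0.455 0.195 0.064] [0.044 0.02 ] 68.7
[  9 237  28  27 491] [ 22.8 249.7] [0.262 0.682 0.064] [0.081 0.083] 5.1
frontL [ 0.52  -0.007  0.   ]
frontR [ 0.519 -0.141  0.   ]
backL [ 0.736 -0.02   0.042]
backR [ 0.733 -0.152  0.042]
```

Request:
drive_tool(
  deltas="87 10 10 40 0; 87 40 40 60 -0.05; 87 70 75 60 -0.1; 87 100 110 60 -0.15; 87 130 145 60 -0.2; 87 160 180 60 -0.25; 87 190 215 60 -0.3; 87 220 250 60 -0.35; 87 240 290 60 -0.38; 87 255 335 60 -0.38; 87 265 380 60 -0.38; 87 275 425 60 -0.38",
)

```text
time_s: 1.35
position: [0.4609, -0.1698, 0.2823]
tcp_rot: [[0.997, -0.078, -0.0], [-0.078, -0.997, 0.0], [-0.0, -0.0, -1.0]]
force: [0.7, -0.5, 0.8]
opening: 1.001
grasp_force: 0.0
```

Request:
drive_tool(
  deltas="87 10 45 0 0; 87 20 90 0 0; 87 30 135 0 0; 87 40 180 0 0; 87 50 225 0 0; 87 60 270 0 0; 87 60 270 0 0; 87 60 270 0 0; 87 60 270 0 0",
)

```text
time_s: 2.25
position: [0.5204, 0.0975, 0.2823]
tcp_rot: [[0.997, -0.079, -0.001], [-0.079, -0.997, -0.0], [-0.001, 0.001, -1.0]]
force: [0.5, -0.2, 0.2]
opening: 1.0
grasp_force: 0.0
```

```bash
python3 - <<'E'
from h import *
s=bot.read_state(); print(s["time_s"],s["position"],s["tcp_rot"].round(3) if hasattr(s["tcp_rot"],'round') else s["tcp_rot"],s["force"])
m=imaging.camera_model("wrist");im=imaging.capture("wrist"); np.save("pics/w1.npy",im); np.save("pics/w1m.npy",m,allow_pickle=True)
cv2.imwrite("pics/w1.png",cv2.resize(im[...,::-1],(800,600)))
for p,c,st in blobs(yellow(im)):
    w=ray(m,p,0.064)[:,:2].astype(np.float32); r=cv2.minAreaRect(w)
    print(st,c.round(1),ray(m,c,.064)[0].round(4),np.round(r[0],4),np.round(r[1],3),round(r[2],1))
E
```

```text
2.25 [0.52038147 0.09751975 0.28225651] [[ 0.997 -0.079 -0.001]
 [-0.079 -0.997 -0.   ]
 [-0.001  0.001 -1.   ]] [ 0.46507294 -0.24180855  0.20229105]
[387  54  40  30 985] [407.8  67.6] [ 0.6257 -0.0907  0.064 ] [ 0.6248 -0.0873] [0.047 0.033] 85.5
[352  66  39  23 847] [370.8  77. ] [ 0.6185 -0.0461  0.064 ] [ 0.6183 -0.0461] [0.046 0.025] 85.5
[342  69   3  21  29] [342.6  79.1] [ 0.6187 -0.0116  0.064 ] [ 0.6187 -0.0116] [0.002 0.023] 86.0
[121  95  40  30 847] [140.5 109.3] [0.6026 0.2434 0.064 ] [0.6024 0.2435] [0.029 0.045] 6.3
[340  95   3  20  28] [341. 104.] [ 0.5894 -0.0096  0.064 ] [ 0.5887 -0.0096] [0.002 0.023] 86.2
[350  94  38  22 773] [368.3 104.7] [ 0.5858 -0.0439  0.064 ] [ 0.586  -0.0439] [0.046 0.025] 85.5
[387 112  32  27 766] [402.1 124.7] [ 0.5577 -0.0878  0.064 ] [ 0.5571 -0.0877] [0.037 0.033] 85.5
[338 120   3  19  24] [339.3 128.4] [ 0.5593 -0.0074  0.064 ] [ 0.5584 -0.0073] [0.002 0.023] 85.7
[348 121  37  20 708] [365.9 130.5] [ 0.554  -0.0415  0.064 ] [ 0.5538 -0.0415] [0.046 0.024] 85.5
[179 206  34  21 446] [195.4 216.1] [0.4537 0.1945 0.064 ] [0.4535 0.1943] [0.045 0.022] 69.6
[424 247  11  38 179] [430.3 267.3] [ 0.3461 -0.1413  0.064 ] [ 0.349  -0.1405] [0.065 0.011] 10.3
```

View pics/w1.png

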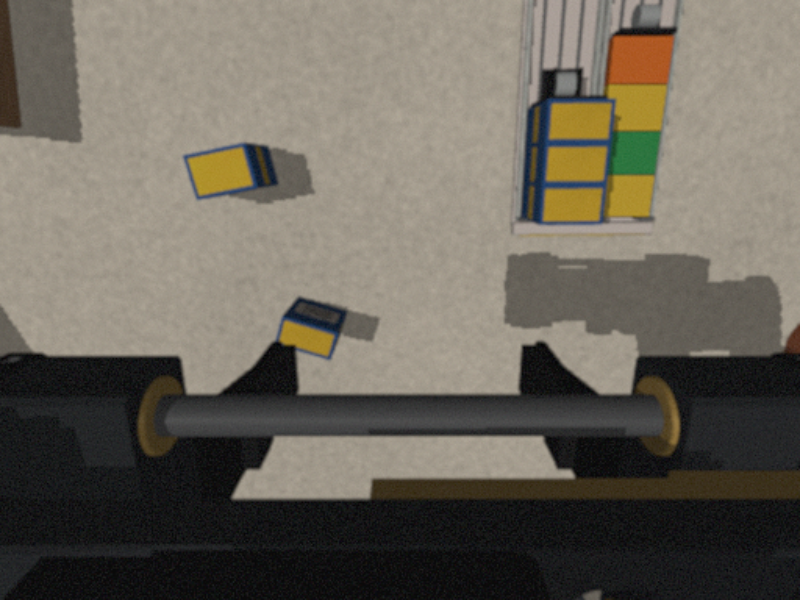

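The wrist view shows carton A's label at (215,170) and B's at (308,337). Row 1 ends at the lips at about (570,222), and the lane yaw is about -4.5°. I'll fetch A first.

Request:
drive_tool(
  deltas="87 25 45 -20 0.1; 87 50 90 -60 0.19; 87 82 146 -100 0.19; 87 82 146 -140 0.19; 87 82 146 -170 0.19; 87 82 146 -170 0.19; 87 82 146 -170 0.19",
)

```text
time_s: 3.0
position: [0.602, 0.2426, 0.1112]
tcp_rot: [[0.994, 0.11, -0.004], [0.11, -0.994, -0.001], [-0.004, 0.001, -1.0]]
force: [-0.6, -0.6, 1.2]
opening: 0.999
grasp_force: 0.0
```

```bash
python3 - <<'E'
from h import *
s=bot.read_state(); print(s["time_s"],s["position"],s["tcp_rot"].round(3))
m=imaging.camera_model("wrist");im=imaging.capture("wrist")
cv2.imwrite("pics/w2.png",im[...,::-1])
for p,c,st in blobs(yellow(im),60):
    w=ray(m,p,0.064)[:,:2].astype(np.float32); r=cv2.minAreaRect(w)
    print(st,c.round(1),ray(m,c,.064)[0].round(4),np.round(r[0],4),np.round(r[1],4),round(r[2],1))
E
```

```text
3.0 [0.60200128 0.24257924 0.1112176 ] [[ 0.994  0.11  -0.004]
 [ 0.11  -0.994 -0.001]
 [-0.004  0.001 -1.   ]]
[ 229  188   61   37 2133] [259.1 206.3] [0.6031 0.2435 0.064 ] [0.603  0.2436] [0.0292 0.0453] 6.4
[422 248  13  43 226] [429.6 270.8] [0.5629 0.0987 0.064 ] [0.5643 0.0999] [0.0398 0.0093] 12.9
```

View pics/w2.png

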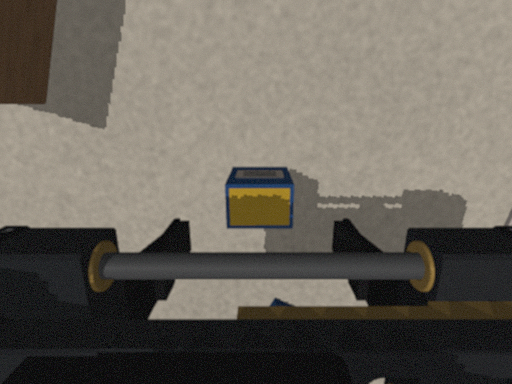

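The carton is centred at pixel (259,206) between the fingers, with its label complete. I'll go down and grip.

Request:
drive_tool(
  deltas="87 0 0 -40 0; 87 0 0 -75 0; 87 0 0 -92 0; 87 0 0 -92 0; 87 0 0 -92 0; 40 0 0 -92 0; 40 0 0 -92 0; 40 0 0 -92 0; 40 0 0 -92 0; 40 0 0 -92 0; 40 0 0 -92 0",
)

```text
time_s: 4.15
position: [0.6028, 0.2444, 0.0207]
tcp_rot: [[0.994, 0.112, 0.0], [0.112, -0.994, 0.0], [0.0, -0.0, -1.0]]
force: [-0.1, -0.9, 0.8]
opening: 0.601
grasp_force: 30.0
```

Request:
drive_tool(
  deltas="40 0 0 40 0; 40 -5 -20 90 -0.05; 40 -20 -65 110 -0.1; 40 -35 -110 110 -0.15; 40 -50 -155 110 -0.188; 40 -65 -200 110 -0.188; 40 -80 -245 110 -0.188; 40 -90 -280 110 -0.188; 40 -90 -280 110 -0.188; 40 -90 -280 110 -0.188; 40 -90 -280 110 -0.188",
)

```text
time_s: 5.25
position: [0.513, -0.035, 0.1305]
tcp_rot: [[0.997, -0.076, -0.0], [-0.076, -0.997, 0.0], [-0.0, -0.0, -1.0]]
force: [-0.2, 0.0, -1.2]
opening: 0.592
grasp_force: 30.0
```

```bash
python3 - <<'E'
from h import *
s=bot.read_state(); print(s["time_s"],s["position"],s["tcp_rot"].round(3),s["force"],s["opening"])
m=imaging.camera_model("wrist");im=imaging.capture("wrist")
cv2.imwrite("pics/w3.png",im[...,::-1]); np.save("pics/w3.npy",im)
for p,c,st in blobs(yellow(im),60):
    for z in ((.070,.1745)):
        w=ray(m,p,z)[:,:2].astype(np.float32); r=cv2.minAreaRect(w)
        print(st,c.round(1),z,np.round(r[0],4),np.round(r[1],4),round(r[2],1))
E
```

```text
5.25 [ 0.51295633 -0.03495608  0.13045336] [[ 0.997 -0.076 -0.   ]
 [-0.076 -0.997  0.   ]
 [-0.    -0.    -1.   ]] [-0.1800543   0.00920355 -1.18673202] 0.592453784708853
[ 308   28   61   48 2803] [337.3  51. ] 0.07 [ 0.6202 -0.0972] [0.0418 0.0302] 85.7
[ 308   28   61   48 2803] [337.3  51. ] 0.1745 [ 0.6051 -0.071 ] [0.0221 0.016 ] 85.7
[ 230   42   65   39 2501] [262.2  60.9] 0.07 [ 0.6181 -0.0444] [0.0455 0.0248] 85.7
[ 230   42   65   39 2501] [262.2  60.9] 0.1745 [ 0.604 -0.043] [0.0241 0.0131] 85.7
[ 232   90   62   37 2168] [262.2 108. ] 0.07 [ 0.586 -0.042] [0.0454 0.0252] 86.7
[ 232   90   62   37 2168] [262.2 108. ] 0.1745 [ 0.5871 -0.0418] [0.024  0.0133] 86.7
[ 304  119   57   41 2195] [331.9 138.6] 0.07 [ 0.5595 -0.093 ] [0.0414 0.0302] 85.7
[ 304  119   57   41 2195] [331.9 138.6] 0.1745 [ 0.573  -0.0688] [0.0219 0.016 ] 85.7
[ 233  135   60   33 1945] [262.4 150.9] 0.07 [ 0.5544 -0.0398] [0.0455 0.0247] 85.7
[ 233  135   60   33 1945] [262.4 150.9] 0.1745 [ 0.5703 -0.0406] [0.024  0.0131] 85.7
[354 242  18  49 299] [364.8 260.3] 0.07 [ 0.449 -0.121] [0.048  0.0109] 14.1
[354 242  18  49 299] [364.8 260.3] 0.1745 [ 0.5146 -0.0836] [0.0254 0.0058] 14.1
[211 245 101   7 612] [260.7 248.5] 0.07 [ 0.4723 -0.0325] [0.0851 0.0056] 85.8
[211 245 101   7 612] [260.7 248.5] 0.1745 [ 0.5269 -0.0368] [0.045 0.003] 85.8
[152 269   7  22  71] [154.3 279.8] 0.07 [0.4486 0.0632] [0.0039 0.0212] 87.9
[152 269   7  22  71] [154.3 279.8] 0.1745 [0.5144 0.0139] [0.0021 0.0112] 87.9
[ 213  279   97   23 2194] [261.3 290. ] 0.07 [ 0.431  -0.0294] [0.0853 0.0226] 85.8
[ 213  279   97   23 2194] [261.3 290. ] 0.1745 [ 0.5051 -0.0351] [0.0451 0.012 ] 85.8
```

View pics/w3.png

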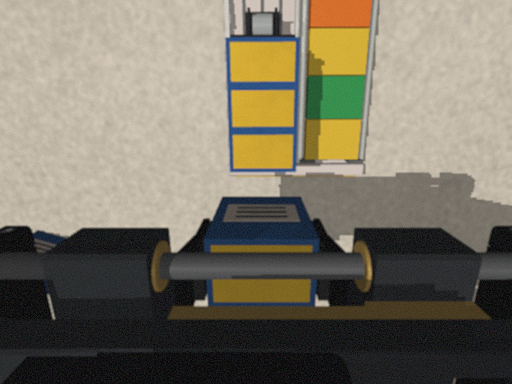

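The carton is held square (label angle 85.8° against 85.7° for the row). Its rear face is about 7 mm in front of the row. I'll lower it to just above lip height, then approach.

Request:
drive_tool(
  deltas="40 0 -1 -40 0; 40 0 -1 -75 0; 40 0 -1 -86 0; 40 0 -1 -86 0; 40 0 -1 -86 0",
)

```text
time_s: 5.8
position: [0.5136, -0.0362, 0.0452]
tcp_rot: [[0.997, -0.075, 0.001], [-0.075, -0.997, -0.0], [0.001, 0.0, -1.0]]
force: [-0.5, 0.1, -1.2]
opening: 0.597
grasp_force: 30.0
```

Request:
drive_tool(
  deltas="40 3 -0.2 0 0; 40 5 -0.4 0 0; 40 7 -0.5 0 0; 40 9 -0.7 0 0; 40 11 -0.8 0 0; 40 11 -0.8 0 0",
)

```text
time_s: 6.4
position: [0.5209, -0.0368, 0.0442]
tcp_rot: [[0.997, -0.076, -0.006], [-0.076, -0.997, 0.002], [-0.006, -0.001, -1.0]]
force: [-4.9, 0.3, -0.1]
opening: 0.597
grasp_force: 30.0
```

Request:
drive_tool(
  deltas="40 3 -0.2 0 0; 40 6 -0.4 0 0; 40 9 -0.7 0 0; 40 12 -0.9 0 0; 40 15 -1.1 0 0; 40 18 -1.3 0 0; 40 21 -1.6 0 0; 40 24 -1.8 0 0; 40 27 -2 0 0; 40 30 -2.2 0 0; 40 32 -2.4 0 0; 40 32 -2.4 0 0",
)

```text
time_s: 7.6
position: [0.551, -0.0388, 0.0436]
tcp_rot: [[0.997, -0.075, -0.01], [-0.075, -0.997, 0.002], [-0.011, -0.002, -1.0]]
force: [-7.2, 0.8, 1.1]
opening: 0.596
grasp_force: 30.0
```

Request:
drive_tool(
  deltas="40 3 -0.4 0 0; 40 6 -0.7 0 0; 40 8 -0.9 0 0; 40 8 -0.9 0 0; 40 8 -0.9 0 0",
)

```text
time_s: 8.1
position: [0.5586, -0.0394, 0.0434]
tcp_rot: [[0.997, -0.075, -0.011], [-0.075, -0.997, 0.003], [-0.011, -0.002, -1.0]]
force: [-7.7, 1.3, -0.2]
opening: 0.595
grasp_force: 30.0
```

```bash
python3 - <<'E'
from h import *
s=bot.read_state(); print(s["time_s"],s["position"],s["force"],s["opening"])
im=imaging.capture("side"); m=imaging.camera_model("side")
c=im[150:205,150:270]
cv2.imwrite("pics/s4.png",cv2.resize(c[...,::-1],None,fx=6,fy=6,interpolation=cv2.INTER_CUBIC))
E
```

```text
8.1 [ 0.55859719 -0.03937367  0.04342655] [-7.65818679  1.27486518 -0.2225576 ] 0.5946911814211907
```

View pics/s4.png

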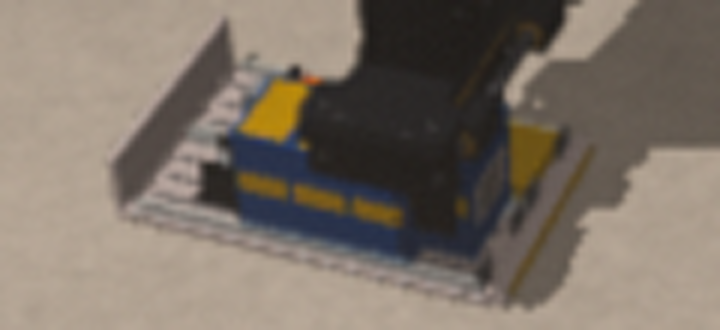

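The side crop shows the carton raised behind the lips (lip at about (520,215)) with the row ahead of it straight. I'll lower it while watching the vertical force.

Request:
drive_tool(
  deltas="40 0 0 -2 0; 40 0 0 -4 0; 40 0 0 -6 0; 40 0 0 -8 0; 40 0 0 -8 0",
)

```text
time_s: 8.65
position: [0.5586, -0.0395, 0.0353]
tcp_rot: [[0.997, -0.075, -0.011], [-0.075, -0.997, 0.003], [-0.011, -0.002, -1.0]]
force: [-7.3, 0.3, -0.7]
opening: 0.6
grasp_force: 30.0
```

Request:
drive_tool(
  deltas="40 0 0 -2 0; 40 0 0 -4 0; 40 0 0 -6 0; 40 0 0 -7.5 0; 40 0 0 -8.5 0; 40 0 0 -8.5 0",
)

```text
time_s: 9.25
position: [0.5585, -0.0395, 0.0269]
tcp_rot: [[0.997, -0.075, -0.011], [-0.075, -0.997, 0.003], [-0.011, -0.002, -1.0]]
force: [-8.2, 1.0, -0.6]
opening: 0.595
grasp_force: 30.0
```

Request:
drive_tool(
  deltas="40 0 0 -0.5 0; 40 0 0 -1 0; 40 0 0 -1.5 0; 40 0 0 -1.5 0",
)

```text
time_s: 9.65
position: [0.5585, -0.0395, 0.0267]
tcp_rot: [[0.997, -0.075, -0.011], [-0.075, -0.997, 0.002], [-0.011, -0.002, -1.0]]
force: [-9.2, 1.0, 8.8]
opening: 0.599
grasp_force: 30.0
```

Request:
drive_tool(
  deltas="40 -2 0.1 0 0; 40 -4 0.3 0 0; 40 -6 0.5 0 0; 40 -7.5 0.6 0 0; 40 -7.5 0.6 0 0",
)

```text
time_s: 10.15
position: [0.5564, -0.0397, 0.0266]
tcp_rot: [[0.997, -0.076, 0.0], [-0.076, -0.997, 0.001], [0.0, -0.001, -1.0]]
force: [-1.4, 4.7, 1.4]
opening: 0.596
grasp_force: 30.0
```

Request:
drive_tool(
  deltas="62 0 0 0 0; 62 0 0 0 0; 64 0 0 0 0; 64 0 0 0 0; 64 0 0 30 0; 64 0 0 70 0; 64 0 0 110 0; 64 -20 30 150 0; 64 -40 70 170 0; 80 -60 115 170 0; 87 -60 115 170 0; 87 -60 115 170 0",
)

```text
time_s: 11.35
position: [0.496, 0.0756, 0.1969]
tcp_rot: [[0.997, -0.074, 0.001], [-0.074, -0.997, -0.001], [0.001, 0.0, -1.0]]
force: [0.1, 0.3, 0.1]
opening: 0.927
grasp_force: 0.0
```

```bash
python3 - <<'E'
from h import *
s=bot.read_state(); print(s["time_s"],s["position"],s["force"],s["opening"],s["tcp_rot"].round(3))
m=imaging.camera_model("wrist");im=imaging.capture("wrist")
cv2.imwrite("pics/w5.png",im[...,::-1]); np.save("pics/w5.npy",im)
for p,c,st in blobs(yellow(im),300):
    for z in ((.070,.064)):
        w=ray(m,p,z)[:,:2].astype(np.float32); r=cv2.minAreaRect(w)
        print(st,c.round(1),z,np.round(r[0],4),np.round(r[1],4),round(r[2],1))
E
```

```text
11.35 [0.49599986 0.07559441 0.19688004] [0.05175714 0.33060942 0.06113856] 0.926863043663759 [[ 0.997 -0.074  0.001]
 [-0.074 -0.997 -0.001]
 [ 0.001  0.    -1.   ]]
[360   0  53  14 723] [386.    6.5] 0.07 [ 0.6467 -0.046 ] [0.0452 0.0101] 85.8
[360   0  53  14 723] [386.    6.5] 0.064 [ 0.6483 -0.0484] [0.0462 0.0103] 85.8
[ 410   18   43   40 1451] [430.8  37. ] 0.07 [ 0.6188 -0.0874] [0.0335 0.0318] 85.8
[ 410   18   43   40 1451] [430.8  37. ] 0.064 [ 0.6197 -0.0907] [0.0342 0.0325] 85.8
[ 357   22   53   32 1561] [382.7  37.8] 0.07 [ 0.622  -0.0443] [0.0452 0.0253] 85.8
[ 357   22   53   32 1561] [382.7  37.8] 0.064 [ 0.6231 -0.0467] [0.0461 0.0258] 85.8
[ 354   61   51   30 1417] [378.8  75.1] 0.07 [ 0.59   -0.0421] [0.0452 0.0253] 85.8
[ 354   61   51   30 1417] [378.8  75.1] 0.064 [ 0.5904 -0.0444] [0.0461 0.0258] 85.8
[ 402   94   39   35 1175] [420.5 110.7] 0.07 [ 0.5549 -0.0832] [0.0329 0.0316] 85.8
[ 402   94   39   35 1175] [420.5 110.7] 0.064 [ 0.5546 -0.0864] [0.0336 0.0323] 85.8
[ 351   98   50   31 1453] [375.4 112.9] 0.07 [ 0.5562 -0.0401] [0.0451 0.028 ] 85.8
[ 351   98   50   31 1453] [375.4 112.9] 0.064 [ 0.5559 -0.0423] [0.0461 0.0286] 85.8
[134 211  42  27 647] [153.3 224.2] 0.07 [0.4564 0.1929] [0.0414 0.0209] 67.3
[134 211  42  27 647] [153.3 224.2] 0.064 [0.454  0.1954] [0.0423 0.0214] 67.3
```

View pics/w5.png

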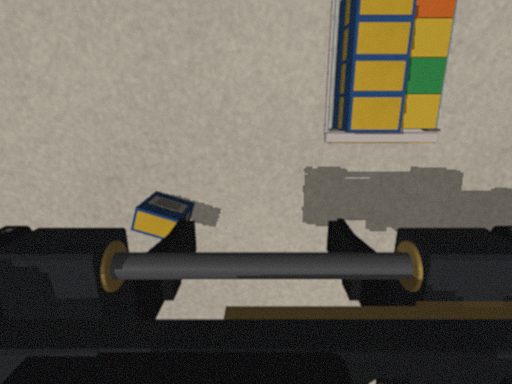

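Carton A is seated at (0.556, -0.040), square and in line with the row (bottom-most label at pixel (375,113)). Next is B, at (155,222).

Request:
drive_tool(
  deltas="87 -15 45 0 -0.1; 87 -30 85 -20 -0.2; 87 -42.5 119 -55 -0.281; 87 -42.5 119 -87 -0.281; 87 -42.5 119 -87 -0.281; 87 -42.5 119 -87 -0.281",
)

```text
time_s: 12.0
position: [0.4549, 0.1927, 0.1091]
tcp_rot: [[0.936, -0.351, -0.001], [-0.351, -0.936, -0.0], [-0.001, 0.001, -1.0]]
force: [0.9, -0.5, 0.9]
opening: 1.001
grasp_force: 0.0
```

```bash
python3 - <<'E'
from h import *
s=bot.read_state(); print(s["time_s"],s["position"],s["opening"],s["tcp_rot"].round(3)[:2,0])
m=imaging.camera_model("wrist");im=imaging.capture("wrist")
cv2.imwrite("pics/w6.png",im[...,::-1])
for p,c,st in blobs(yellow(im),300):
        w=ray(m,p,.064)[:,:2].astype(np.float32); r=cv2.minAreaRect(w)
        print(st,c.round(1),np.round(r[0],4),np.round(r[1],4),round(r[2],1))
E
```

```text
12.0 [0.45487023 0.19272091 0.10910558] 1.000765120743791 [ 0.936 -0.351]
[ 229  197   61   29 1545] [258.9 211. ] [0.4537 0.1942] [0.0452 0.0214] 67.6
```

Request:
drive_tool(
  deltas="87 0 0 -40 -0.032; 87 0 0 -75 -0.032; 87 0 0 -89 -0.032; 87 0 0 -89 -0.032; 87 0 0 -89 -0.032; 40 0 0 -89 -0.032; 40 0 0 -89 -0.032; 40 0 0 -89 -0.032; 40 0 0 -89 -0.032; 40 0 0 -89 -0.032; 40 0 0 -89 -0.032",
)

```text
time_s: 13.15
position: [0.4539, 0.1939, 0.0207]
tcp_rot: [[0.925, -0.379, 0.0], [-0.379, -0.925, 0.0], [0.0, -0.0, -1.0]]
force: [-0.5, -0.7, 1.6]
opening: 0.595
grasp_force: 30.0
```

Request:
drive_tool(
  deltas="40 0 0 40 0; 40 5 -15 85 0.05; 40 15 -55 110 0.15; 40 28 -100 110 0.25; 40 40 -145 110 0.315; 40 52 -190 110 0.315; 40 63.5 -231 110 0.315; 40 63.5 -231 110 0.315; 40 63.5 -231 110 0.315; 40 63.5 -231 110 0.315",
)

```text
time_s: 14.15
position: [0.516, -0.0361, 0.1301]
tcp_rot: [[0.997, -0.074, -0.002], [-0.074, -0.997, 0.001], [-0.002, -0.001, -1.0]]
force: [0.8, 0.6, -0.3]
opening: 0.597
grasp_force: 30.0
```

```bash
python3 - <<'E'
from h import *
s=bot.read_state(); print(s["time_s"],s["position"],s["force"],s["tcp_rot"].round(3)[:2,0])
m=imaging.camera_model("wrist");im=imaging.capture("wrist")
cv2.imwrite("pics/w7.png",im[...,::-1])
zt=s["position"][2]-.0207+.064
for p,c,st in blobs(yellow(im),300):
        z=zt if st[1]>200 else .07
        w=ray(m,p,z)[:,:2].astype(np.float32); r=cv2.minAreaRect(w)
        print(st,np.round(z,4),np.round(r[0],4),np.round(r[1],4),round(r[2],1))
E
```

```text
14.15 [ 0.51600573 -0.03610426  0.13007966] [ 0.83568776  0.63576452 -0.25164188] [ 0.997 -0.074]
[ 228    0   68   30 2007] 0.07 [ 0.6501 -0.0466] [0.0453 0.0174] 85.8
[ 307   31   62   48 2823] 0.07 [ 0.6212 -0.0976] [0.0414 0.0303] 85.8
[ 229   40   65   40 2571] 0.07 [ 0.6219 -0.0446] [0.0454 0.0254] 85.8
[ 231   89   62   36 2220] 0.07 [ 0.5902 -0.0425] [0.0455 0.0248] 85.8
[ 304  122   56   41 2163] 0.07 [ 0.5603 -0.0933] [0.0413 0.0303] 85.9
[ 232  134   60   38 2240] 0.07 [ 0.5562 -0.0404] [0.0454 0.0286] 85.9
[354 242  18  49 315] 0.1734 [ 0.5172 -0.0851] [0.0256 0.0058] 14.2
[ 213  279   97   16 1526] 0.1734 [ 0.5096 -0.0364] [0.0454 0.0082] 85.9
```

Request:
drive_tool(
  deltas="40 0 -0.5 -40 0; 40 0 -0.5 -75 0; 40 0 -0.5 -85 0; 40 0 -0.5 -85 0; 40 3 -0.7 -85 0; 40 5 -0.9 -85 0; 40 7 -1 -85 0; 40 9 -1.2 -85 0; 40 11 -1.3 -85 0; 40 11 -1.3 -85 0",
)

```text
time_s: 15.2
position: [0.5249, -0.0377, 0.0454]
tcp_rot: [[0.997, -0.074, -0.007], [-0.074, -0.997, 0.002], [-0.007, -0.001, -1.0]]
force: [-6.1, -0.1, -0.1]
opening: 0.596
grasp_force: 30.0
```

Request:
drive_tool(
  deltas="40 3 -0.2 0 0; 40 6 -0.4 0 0; 40 9 -0.7 0 0; 40 12 -0.9 0 0; 40 15 -1.1 0 0; 40 17 -1.3 0 0; 40 19 -1.4 0 0; 40 21 -1.6 0 0; 40 23 -1.7 0 0; 40 24 -1.8 0 0; 40 24 -1.8 0 0",
)

```text
time_s: 16.3
position: [0.5459, -0.0389, 0.0447]
tcp_rot: [[0.997, -0.074, -0.014], [-0.074, -0.997, 0.003], [-0.014, -0.002, -1.0]]
force: [-9.4, 0.5, 1.6]
opening: 0.593
grasp_force: 30.0
```

Request:
drive_tool(
  deltas="40 1.5 -0.1 0 0; 40 3 -0.2 0 0; 40 4.5 -0.3 0 0; 40 5.5 -0.4 0 0; 40 5.5 -0.4 0 0; 40 5.5 -0.4 0 0",
)

```text
time_s: 16.9
position: [0.5511, -0.0392, 0.0447]
tcp_rot: [[0.997, -0.074, -0.014], [-0.073, -0.997, 0.003], [-0.014, -0.002, -1.0]]
force: [-9.6, 0.2, 2.2]
opening: 0.596
grasp_force: 30.0
```

Request:
drive_tool(
  deltas="40 0.7 0 0 0; 40 1.4 -0.1 0 0; 40 1.4 -0.1 0 0",
)

```text
time_s: 17.2
position: [0.5522, -0.0393, 0.0446]
tcp_rot: [[0.997, -0.073, -0.015], [-0.073, -0.997, 0.003], [-0.015, -0.002, -1.0]]
force: [-10.9, 0.9, 2.2]
opening: 0.599
grasp_force: 30.0
```

Request:
drive_tool(
  deltas="40 0.5 0 0 0; 40 1 -0.1 0 0; 40 1 -0.1 0 0",
)

```text
time_s: 17.5
position: [0.5531, -0.0394, 0.0446]
tcp_rot: [[0.997, -0.074, -0.015], [-0.073, -0.997, 0.003], [-0.015, -0.002, -1.0]]
force: [-11.0, 0.7, 2.5]
opening: 0.593
grasp_force: 30.0
```

Request:
drive_tool(
  deltas="40 0.4 0 0 0; 40 0.8 -0.1 0 0; 40 0.8 -0.1 0 0",
)

```text
time_s: 17.8
position: [0.5538, -0.0394, 0.0446]
tcp_rot: [[0.997, -0.074, -0.015], [-0.073, -0.997, 0.003], [-0.015, -0.002, -1.0]]
force: [-10.7, -0.4, 2.1]
opening: 0.596
grasp_force: 30.0
```

Request:
drive_tool(
  deltas="40 0 0 -1.5 0; 40 0 0 -3 0; 40 0 0 -4.5 0; 40 0 0 -6 0; 40 0 0 -6 0",
)

```text
time_s: 18.3
position: [0.5539, -0.0393, 0.0384]
tcp_rot: [[0.997, -0.074, -0.015], [-0.073, -0.997, 0.003], [-0.015, -0.002, -1.0]]
force: [-10.0, 0.5, 0.9]
opening: 0.593
grasp_force: 30.0
```

Request:
drive_tool(
  deltas="40 0 0 -1.5 0; 40 0 0 -3 0; 40 0 0 -4.5 0; 40 0 0 -4.5 0",
)

```text
time_s: 18.7
position: [0.554, -0.0393, 0.0339]
tcp_rot: [[0.997, -0.074, -0.015], [-0.073, -0.997, 0.003], [-0.015, -0.002, -1.0]]
force: [-9.5, 0.9, 0.3]
opening: 0.597
grasp_force: 30.0
```

Request:
drive_tool(
  deltas="40 0 0 -1.5 0; 40 0 0 -3 0; 40 0 0 -4.5 0; 40 0 0 -6 0; 40 0 0 -7 0; 40 0 0 -7 0",
)

```text
time_s: 19.3
position: [0.5539, -0.0393, 0.027]
tcp_rot: [[0.997, -0.073, -0.015], [-0.073, -0.997, 0.003], [-0.015, -0.002, -1.0]]
force: [-11.3, 0.6, 0.5]
opening: 0.6
grasp_force: 30.0
```

Request:
drive_tool(
  deltas="40 0 0 -0.6 0; 40 0 0 -1.1 0; 40 0 0 -1.1 0; 40 -2 0.1 -1.1 0; 40 -4 0.3 -1.1 0; 40 -6 0.5 -1.1 0; 40 -8 0.6 -1.1 0; 40 -9 0.6 -1.1 0; 40 -9 0.6 -1.1 0",
)

```text
time_s: 20.2
position: [0.5527, -0.0401, 0.027]
tcp_rot: [[0.997, -0.074, 0.001], [-0.074, -0.997, 0.0], [0.001, -0.0, -1.0]]
force: [0.5, 3.7, -2.2]
opening: 0.593
grasp_force: 30.0
```

Request:
drive_tool(
  deltas="62 0 0 0 0; 62 0 0 0 0; 64 0 0 0 0; 64 0 0 0 0; 64 0 0 30 0; 64 0 0 70 0; 64 0 0 110 0; 64 -20 10 130 0; 64 -35 20 130 0; 64 -35 20 130 0; 64 -35 20 130 0",
)

```text
time_s: 21.3
position: [0.5174, -0.0206, 0.1571]
tcp_rot: [[0.997, -0.074, 0.001], [-0.074, -0.997, -0.0], [0.001, 0.0, -1.0]]
force: [-0.0, 0.0, 0.1]
opening: 0.739
grasp_force: 0.0
```

```bash
python3 - <<'E'
from h import *
s=bot.read_state(); print(s["time_s"],s["position"],s["force"])
m=imaging.camera_model("wrist");im=imaging.capture("wrist")
cv2.imwrite("pics/w8.png",im[...,::-1])
for p,c,st in blobs(yellow(im),300):
        w=ray(m,p,.07)[:,:2].astype(np.float32); r=cv2.minAreaRect(w); d=np.array(r[0])-(.5385,-.0387)
        print(st,np.round(r[0],4),"lane",np.round([d@(.9973,-.0741),d@(.0741,.9973)],4),np.round(r[1],4),round(r[2],1))
c=imaging.capture("side")[150:205,150:270]
cv2.imwrite("pics/s8.png",cv2.resize(c[...,::-1],None,fx=6,fy=6,interpolation=cv2.INTER_CUBIC))
E
```

```text
21.3 [ 0.51741429 -0.02064737  0.15705042] [-0.00483029  0.04941659  0.1116349 ]
[ 252    8   60   37 2187] [ 0.65   -0.0467] lane [0.1118 0.0002] [0.0453 0.0248] 85.8
[ 319   39   55   43 2266] [ 0.6221 -0.0962] lane [ 0.0876 -0.0512] [0.0419 0.0307] 85.8
[ 253   54   57   34 1920] [ 0.6182 -0.0448] lane [ 0.0799 -0.0001] [0.0449 0.0246] 85.8
[ 254   97   55   36 1953] [ 0.5841 -0.0428] lane [ 0.0458 -0.0007] [0.0448 0.0282] 85.8
[ 315  122   51   37 1786] [ 0.5594 -0.0918] lane [ 0.0248 -0.0514] [0.0419 0.0305] 85.8
[ 255  141   53   25 1303] [ 0.5521 -0.0411] lane [ 0.0137 -0.0014] [0.0448 0.0208] 85.8
```

View pics/s8.png

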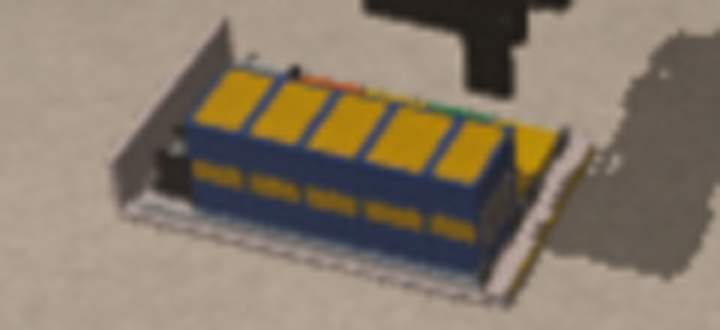

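The side crop shows all five cartons upright in a straight row with level tops, and the front one behind the lips at about (495,250). The measured lane centres run from x = 14 mm to 112 mm, with y offsets no larger than 1.4 mm. I'll hand in.

```bash
python3 -c "
from rig import bot
print(bot.hand_in())"
```

```text
the job is handed in; nothing more can be done
None
```

Both cartons are loaded behind the lips, upright and square, and the spring is holding the full row of five; the highest push force I read at the tool was about 11 N, and I handed the job in at about 21 s (no verdict was returned).

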